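# Sweep the ripe peppers off the sorting board into the tray

### The arm

A 6-joint arm with a two-finger parallel gripper is mounted at the origin on the work surface. World frame = base frame: x ahead of the robot, y to its left, z up, the work surface at z = 0. Lengths are in m, angles in rad, forces in N, time in s.
With the tool pointing down it reaches from about 0.35 to 0.775 m from the base axis. Payload 7.3 kg.
Tool frame: the origin (TCP) lies at the very end of the fingers, on their centre line; the grasp point (between the pads) lies 19 mm behind it (robot.pinch_z is the distance from the TCP to the grasp point, in m); z points along the fingers, y is the line along which they close (so a half turn about z gives the same grasp; the last joint's range is limited). The gripper opens to 92 mm and grips with 3 to 60 N. Pads are 19 mm wide; open, the fingers measure 130 mm over their backs; the gripper's body (75 mm by 190 mm) begins 47 mm behind the grasp point.
Start: joints at [1.095, 0.342, 1.524, -0, 1.275, -0.146], TCP at [0.17, 0.497, 0.227] pointing down, gripper open.
Joint ranges: [-2.53, 2.53], [-0.77, 2.02], [0.04, 2.7], [-1, 4.14], [0.28, 2.66], [-3.11, 3.11]. Speed limits (rad/s): [2.57, 2.57, 3.14, 3.14, 3.14, 3.14].

### API

Orientations are given as [roll, pitch, yaw] about the fixed x, y, z axes, in that order (R = Rz(yaw) Ry(pitch) Rx(roll)).
In Python, from cell import robot gives the robot as it stands.
- The arm moves only by the tool move_arm, never from a script. Its argument "motion" is a list of rows, each a list of 6 numbers: the shift along the tool's x, y, z in units of 0.1 m (1.0 is 0.1 m), then the turn, a rotation vector about the tool's x, y, z in units of pi rad (1.0 is pi rad). In form: [[dx, dy, dz, rx, ry, rz], ...]. A call has 1 to 12 rows; each row is the pose to reach, as a shift and turn from the pose commanded when the call began, along the tool's axes at that moment, turning the shorter way round; what a row does not reach only later rows make up. A row lasts 1/8 s, in which the tool goes at most 62.5 mm and 10.7 degrees, less where a joint would pass 70% of its speed; a pose out of reach is approached as far as the arm can. A call with a number of a shift or a turn outside -1 to 1 is refused whole. A call with a gripper value outside its range is refused whole. "fingers" is the opening, from -1 (shut) to 1 (fully open), set as the call begins (left out, the last holds). The fingers move at their own pace and stop on an object; "newtons" is the grip in N (left out, the last holds). Time passes only in rows, so rows that repeat a pose let the fingers close. It gives the time, the measured TCP pose, the force, the opening and the grip force at its end, in the units of the state.
- robot.observe(): the state, without advancing time (a new reading comes with each control period).
- robot.read_camera(name): name is "scene" or "top"; returns a dict with "image" (400x640x3 uint8, red, green, blue), "range_z" (400x640 float32, m along the optical axis (not along the pixel's ray), 0 where there is no reading), "vfov" (degrees; the focal length in pixels is half the picture's height over the tangent of half this angle, whatever the lens; pixels are square), "cx", "cy" (the principal point, pixels), "extrinsics" (4x4, takes a point from camera to world coordinates). Camera axes: x right, y up, looking along -z (the intrinsics and any distortion apply to the point x, -y, -z); pixel columns grow to the right and rows downward; lengths in m; the calibration is good to about 2 mm. A picture is of the moment at which its call begins.
- robot.hand_in(): hands the job in; it is judged then, once.
The state is a dict: "time": time; "qpos": joint angles; "qvel": joint speeds; "joint_efforts": joint torques, N m; "tool_pos": TCP position; "tool_rot": TCP orientation; "contact_force": force on the tool from outside, world axes, zero at the start; "torque": the same for the moment, N m; "opening": finger opening in m; "grip_force": force on a finger pad.
Only numpy, scipy, OpenCV 4.12 (cv2) and the standard library are available. Lean on these libraries where they do the work, as an engineer would, in place of code of your own. Each camera call takes 0.05 s, during which the arm holds its last target. There are 200 camera calls.

### The job

With the fingertips, sweep the four ripe orange peppers lying on the sorting board across it and over its open edge, so that all four drop into the blue tray. Push them gently: do not pinch them or pick them up. Leave the green pepper, the sample pot and the wash bottle where they are.

Things in the scene. Friction and masses are not known exactly. Their poses are not given: they have to be found in the camera images.
- ripe1: Ripe, orange small lantern-shaped pepper with four lobes and a short stem, lying on its side on the board, 27 mm across and high, 37 mm long plus 6 mm of stem, 10 to 17 g; it slides and may tumble a little when pushed but does not roll away. Origin at mid-body, 13 mm above the board; its x axis runs along the pepper from stem to tip, any direction
- ripe2: Ripe, orange small lantern-shaped pepper with four lobes and a short stem, lying on its side on the board, 27 mm across and high, 37 mm long plus 6 mm of stem, 10 to 17 g; it slides and may tumble a little when pushed but does not roll away. Origin at mid-body, 13 mm above the board; its x axis runs along the pepper from stem to tip, any direction
- ripe3: Ripe, orange small lantern-shaped pepper with four lobes and a short stem, lying on its side on the board, 27 mm across and high, 37 mm long plus 6 mm of stem, 10 to 17 g; it slides and may tumble a little when pushed but does not roll away. Origin at mid-body, 13 mm above the board; its x axis runs along the pepper from stem to tip, any direction
- ripe4: Ripe, orange small lantern-shaped pepper with four lobes and a short stem, lying on its side on the board, 27 mm across and high, 37 mm long plus 6 mm of stem, 10 to 17 g; it slides and may tumble a little when pushed but does not roll away. Origin at mid-body, 13 mm above the board; its x axis runs along the pepper from stem to tip, any direction
- green: Unripe, green small lantern-shaped pepper with four lobes and a short stem, lying on its side on the board, 27 mm across and high, 37 mm long plus 6 mm of stem, 10 to 17 g; it slides and may tumble a little when pushed but does not roll away. Origin at mid-body, 13 mm above the board; its x axis runs along the pepper from stem to tip, any direction. It stays where it lies.
- pot: Sample pot: small amber jar with a black lid, 40 mm diameter, 42 mm high, 60 g, standing loose on the board. Origin at the centre of its underside.
- bottle: Wash bottle, white with a blue cap and bent spout, 60 mm diameter, 155 mm high, standing loose on the table to the right of the board. Origin at the centre of its underside.
- board: Sorting board, fixed: white deck in a steel frame on feet, 230 mm deep (x) by 450 mm wide (y), its flat top 72 mm above the table. Origin on the table under the deck's middle; x points away from the robot (yaw within 0.12 rad) to the open, rimless edge at x = +115 mm. The other three sides have thin steel rims 18 mm high above the deck, inner faces at x = -111 and y = +-221 mm.
- edge (a point): Middle of the board's open edge, on the deck's top, 72 mm above the table; axes like the board's. The six things on the deck (4 ripe, green, pot) lie side by side in random order, middles about 64 mm apart (at least 56) along the board's y and 70 to 155 mm before this edge, so each has a clear way straight to it.
- tray: Blue food tray, fixed, open-topped, on the table under and beyond the board's open edge: 240 mm deep (x) by 470 mm wide (y), 56 mm high, walls and floor 4 mm. Origin at its underside's centre, axes like the board's. Its near wall is tucked 20 mm under the edge, its rim 6 mm below the 10 mm thick deck: what goes over the edge drops in.
There are look-alikes about, which are no part of the job. What is shaped like the ripe2 but pink or yellow is not meant.

How it is judged:
At the end, for the whole second after the job is handed in: All four orange peppers lie at rest inside the blue tray, below its rim; the green pepper is within 30 mm, the pot within 20 mm and the wash bottle within 30 mm of where they started, pot and bottle upright (x of ripe1 in the frame of tray between -0.118 and 0.118 m and y of ripe1 in the frame of tray between -0.233 and 0.233 m and z of each of ripe1, ripe2, ripe3, ripe4 in the frame of tray below 0.05 m and linear speed of each of ripe1, ripe2, ripe3, ripe4 below 0.03 m/s and x of ripe2 in the frame of tray between -0.118 and 0.118 m and y of ripe2 in the frame of tray between -0.233 and 0.233 m and x of ripe3 in the frame of tray between -0.118 and 0.118 m and y of ripe3 in the frame of tray between -0.233 and 0.233 m and x of ripe4 in the frame of tray between -0.118 and 0.118 m and y of ripe4 in the frame of tray between -0.233 and 0.233 m and distance of each of green, bottle from where it was at the start of the episode below 0.03 m and distance of pot from where it was at the start of the episode below 0.02 m and angle between each of pot, bottle's own z axis and vertical below 0.2 rad); the robot touches nothing.
It fails at once if a pepper is picked up: its middle rises more than 32 mm above the board (13 mm when lying on it) (height (world z) of any of ripe1, ripe2, ripe3, ripe4, green above 0.104 m).
It fails at once if a pepper is pinched or crushed: the fingers bear on it with more than 8 N (contact force between the fingers and ripe1 above 8 N or contact force between the fingers and ripe2 above 8 N or contact force between the fingers and ripe3 above 8 N or contact force between the fingers and ripe4 above 8 N or contact force between the fingers and green above 8 N).
It fails at once if the green pepper is shifted by more than 30 mm (distance of green from where it was at the start of the episode above 0.03 m).
It fails at once if the sample pot is shifted by more than 20 mm or tipped (distance of pot from where it was at the start of the episode above 0.02 m or angle between pot's own z axis and vertical above 0.35 rad).
It fails at once if the wash bottle is shifted by more than 30 mm or tipped (distance of bottle from where it was at the start of the episode above 0.03 m or angle between bottle's own z axis and vertical above 0.35 rad).
It also fails if it takes over 72 s, if anything falls off the work surface, if the arm or the gripper's body presses on something with over 40 N, if the wrist force passes 120 N, or if a joint passes its speed limit or range.

## Working session

There is one attempt and no reset: what is moved stays moved. The work goes in short steps, Python scripts to look and compute and a tool call to move; the robot and the scene stay as the last step left them, time stands still between calls to the robot, and variables do not carry over. Pictures are saved under pics/ and viewed, at most 10 in all, crops included, and the job is handed in when it is done.

Besides the shell and the picture viewer there is one more tool, called after "Request:" as name(argument=value, ...), one argument or row to a line, values as JSON. move_arm: Moves the arm, as the interface text tells. Shifts and turns lie within -1 to 1; 1 stands for 0.1 m of shift or pi rad of turn. Its arguments: {"type":"object","properties":{"motion":{"type":"array"},"fingers":{"type":"number"},"newtons":{"type":"number"}},"required":["motion"]}

```bash
mkdir -p pics; python3 - <<'E'
from cell import robot
import cv2,numpy as np,pickle
d={}
for n in("top","scene"):
    c=robot.read_camera(n);d[n]=c;cv2.imwrite(f"pics/{n}0.png",c["image"][:,:,::-1]);print(n,c["vfov"],c["cx"],c["cy"],c["extrinsics"].round(3).tolist(),[k for k in c])
pickle.dump(d,open("d0.pkl","wb"))
print(robot.observe())
E
```

```text
top 51.58750371528181 317.7360074675179 197.7859712031088 [[-0.007, 0.982, -0.187, 0.378], [-1.0, -0.003, 0.021, -0.115], [0.021, 0.187, 0.982, 0.911], [0.0, 0.0, 0.0, 1.0]] ['image', 'range_z', 'vfov', 'cx', 'cy', 'extrinsics']
scene 53.333031215927775 314.1389216550336 198.95444281968716 [[0.831, -0.416, 0.369, 0.924], [0.556, 0.638, -0.533, -0.653], [-0.014, 0.648, 0.762, 0.826], [0.0, 0.0, 0.0, 1.0]] ['image', 'range_z', 'vfov', 'cx', 'cy', 'extrinsics']
{'time': 0.1, 'qpos': array([ 1.09500036e+00,  3.42658146e-01,  1.52491518e+00, -1.09662071e-05,
        1.27541948e+00, -1.45992080e-01]), 'qvel': array([-0.00010643, -0.0003705 , -0.00313152, -0.00032331, -0.00100782,
        0.00044842]), 'joint_efforts': array([ 2.08395744e-03, -4.32007313e+01, -2.44694227e+01,  7.18460698e-02,
        5.26027218e-02, -7.48028037e-05]), 'tool_pos': array([0.16983342, 0.49638321, 0.22611402]), 'tool_rot': array([-3.14020586e+00, -1.93311462e-04,  2.81179184e+00]), 'contact_force': array([-0.25766095,  0.7563055 , -0.3692428 ]), 'torque': array([ 0.02717433, -0.02571083,  0.03080595]), 'grip_force': 0.0, 'opening': 0.0920301388285727}
```

View pics/top0.png

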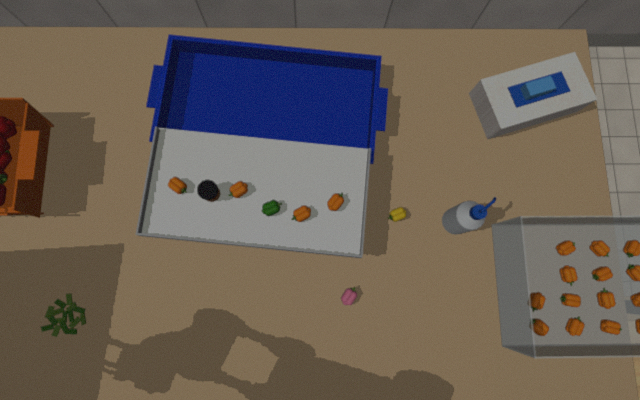

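View pics/scene0.png

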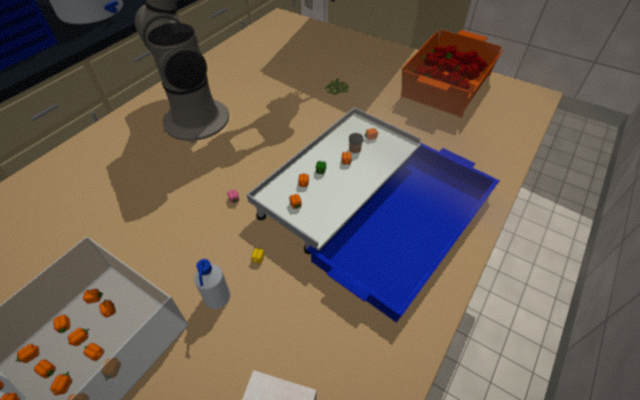

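The four orange candidates on the deck in the top view are at (177,185), (238,189), (302,213) and (336,202). The pot is at (208,190) and green at (271,208). Not meant: yellow (399,214), pink (349,297), the orange ones in the right-hand crate (about 540–640, 240–330), and the red ones in the box at the left (5,150).

```bash
cat > h.py <<'E'
import cv2,numpy as np
def ray(c,px,z):
    f=200/np.tan(np.radians(c["vfov"])/2);px=np.atleast_2d(px).astype(float)
    d=np.c_[(px[:,0]-c["cx"])/f,-(px[:,1]-c["cy"])/f,-np.ones(len(px))]
    E=c["extrinsics"];d=d@E[:3,:3].T;o=E[:3,3]
    return o+d*((z-o[2])/d[:,2])[:,None]
def blobs(c,lo,hi,amin=40):
    m=cv2.inRange(cv2.cvtColor(c["image"],cv2.COLOR_RGB2HSV),lo,hi)
    n,_,s,ce=cv2.connectedComponentsWithStats(m)
    return [(ce[i],s[i,4],s[i,:4]) for i in range(1,n) if s[i,4]>=amin]
OR=((5,150,110),(19,255,255));GR=((40,80,20),(85,255,255));WH=((0,0,120),(180,60,255))
E
python3 - <<'E'
import pickle,cv2,numpy as np
from h import *
d=pickle.load(open("d0.pkl","rb"))
for n in d:
    c=d[n];print(n)
    for nm,r in(("or",OR),("gr",GR)):
        for ce,a,b in blobs(c,*r):
            p=ray(c,ce,.085)[0]
            if -.2<p[1]<.45 and p[0]>.2: print(nm,ce.round(1),a,p.round(4)[:2])
# board corners from the top view: deck far corners by hand pixels
c=d["top"]
print("corners", ray(c,[[159,129],[371,150]],.072).round(4), ray(c,[[143,235],[361,253]],.09).round(4))
print("pot top",ray(c,[[208.5,190]],.11),"edge depth",c["range_z"][180,190:330:40])
im=cv2.resize(c["image"][120:260,130:420],None,fx=2.7,fy=2.7,interpolation=cv2.INTER_CUBIC)
cv2.imwrite("pics/crop.png",im[:,:,::-1])
E
```

```text
top
or [175.3 184.4] 139 [0.5632 0.1564]
or [237.1 188.9] 143 [0.5535 0.0312]
or [334.6 202. ] 164 [ 0.5259 -0.167 ]
or [301.1 213.1] 155 [ 0.5033 -0.099 ]
gr [270.7 207.7] 191 [ 0.5145 -0.0376]
gr [ 63.9 316.9] 749 [0.3052 0.3524]
scene
or [371.6 131.6] 49 [0.561  0.1635]
or [346.2 157.1] 86 [0.5541 0.0343]
or [303.  178.9] 90 [ 0.5028 -0.0946]
or [294.7 199.4] 89 [ 0.525  -0.1621]
gr [320.4 167. ] 104 [ 0.5167 -0.0344]
corners [[ 0.6861  0.2017  0.072 ]
 [ 0.6397 -0.2465  0.072 ]] [[ 0.4601  0.2121  0.09  ]
 [ 0.4224 -0.2173  0.09  ]]
pot top [[0.54607374 0.08270256 0.11      ]] edge depth [0.85691756 0.85766095 0.86011285 0.860372  ]
```

View pics/crop.png

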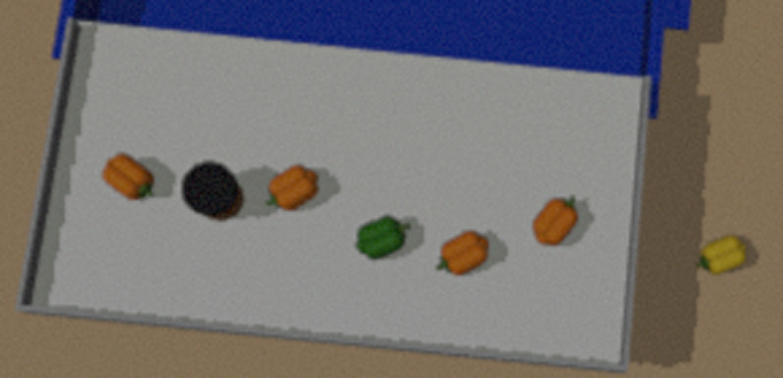

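The crop confirms it: the four orange peppers sit on the deck inside the rims. The yellow one lies outside on the table. I'll turn the tool parallel to the board and move in high.

Request:
move_arm(
  motion=[
    [0,0,0,0,0,-0.036],
    [0,0,0,0,0,-0.072],
    [0,0,0,0,0,-0.072],
  ],
  fingers=-1,
  newtons=5,
)

```text
time: 0.48
tool_pos: [0.1699, 0.4965, 0.2264]
tool_rot: [-3.141, -0.0, 3.037]
contact_force: [0.6, 0.1, 0.2]
opening: 0.0661
grip_force: 0.0
```

```bash
cat >> h.py <<'E'
M=np.array([.663,-.022]);YAW=-.103;R=np.array([[np.cos(YAW),np.sin(YAW)],[-np.sin(YAW),np.cos(YAW)]])
def eb(p): return (R@(np.asarray(p)[:2]-M)).round(4)
E
python3 - <<'E'
import pickle
from h import *
d=pickle.load(open("d0.pkl","rb"))
for n in d:
    c=d[n];hsv=cv2.cvtColor(c["image"],cv2.COLOR_RGB2HSV)
    # range-based cloud in edge frame
    f=200/np.tan(np.radians(c["vfov"])/2);v,u=np.mgrid[:400,:640];r=c["range_z"]
    P=np.stack([(u-c["cx"])/f*r,-(v-c["cy"])/f*r,-r],-1)@c["extrinsics"][:3,:3].T+c["extrinsics"][:3,3]
    B=(P[...,:2]-M)@R.T; z=P[...,2]
    on=(abs(B[...,1])<.215)&(B[...,0]>-.215)&(B[...,0]<0)&(r>0)
    print(n,"deck z",np.median(z[on]).round(4))
    k,l,s,ce=cv2.connectedComponentsWithStats((on&(z>np.median(z[on])+.009)).astype(np.uint8))
    for i in range(1,k):
        if s[i,4]>30: q=B[l==i];print(s[i,4],ce[i].round(),q.min(0).round(3),q.max(0).round(3),np.percentile(z[l==i],90).round(3),hsv[l==i].mean(0).round())
    print("edge corners?",[ (B[a,b].round(3).tolist(),z[a,b].round(3)) for a,b in([(131,161),(152,368),(233,146),(250,358)] if n=="top" else [])])
E
```

```text
top deck z 0.0715
231 [177. 185.] [-0.135  0.144] [-0.102  0.179] 0.098 [ 16. 187. 120.]
372 [208. 190.] [-0.146  0.076] [-0.106  0.115] 0.115 [84. 55. 34.]
232 [238. 189.] [-0.131  0.022] [-0.099  0.057] 0.099 [ 15. 189. 123.]
221 [335. 201.] [-0.138 -0.175] [-0.102 -0.142] 0.099 [ 15. 190. 129.]
224 [271. 207.] [-0.161 -0.05 ] [-0.131 -0.013] 0.099 [ 53. 147.  76.]
227 [301. 213.] [-0.167 -0.111] [-0.135 -0.074] 0.099 [ 15. 188. 126.]
edge corners? [([-0.003, 0.221], np.float64(0.069)), ([-0.011, -0.218], np.float64(0.09)), ([-0.22, 0.216], np.float64(0.068)), ([-0.212, -0.215], np.float64(0.07))]
scene deck z 0.0731
111 [372. 132.] [-0.13   0.148] [-0.099  0.182] 0.1 [ 13. 135. 148.]
223 [356. 141.] [-0.144  0.077] [-0.104  0.12 ] 0.116 [18. 46. 79.]
117 [346. 157.] [-0.127  0.024] [-0.095  0.057] 0.1 [ 12. 192. 152.]
121 [321. 166.] [-0.16  -0.046] [-0.125 -0.011] 0.1 [ 53. 160.  87.]
125 [303. 179.] [-0.165 -0.109] [-0.131 -0.076] 0.1 [ 13. 208. 160.]
141 [296. 200.] [-0.133 -0.172] [-0.098 -0.14 ] 0.1 [ 15. 204. 152.]
edge corners? []
```

Request:
move_arm(
  motion=[
    [-0.24,-0.19,0.05,0,0,0],
    [-0.48,-0.38,0.1,0,0,0],
    [-0.72,-0.57,0.15,0,0,0],
    [-0.96,-0.755,0.19,0,0,0],
  ],
)

```text
time: 0.98
tool_pos: [0.2582, 0.4109, 0.2074]
tool_rot: [-3.141, -0.0, 3.035]
contact_force: [0.1, 0.9, -0.1]
opening: 0.0263
grip_force: 0.0
```

Request:
move_arm(
  motion=[
    [-0.24,-0.19,0.05,0,0,0],
    [-0.48,-0.38,0.1,0,0,0],
    [-0.72,-0.57,0.15,0,0,0],
    [-0.96,-0.755,0.19,0,0,0],
  ],
)

```text
time: 1.48
tool_pos: [0.3459, 0.3259, 0.1884]
tool_rot: [-3.142, -0.0, 3.035]
contact_force: [0.2, 0.6, -0.2]
opening: 0.0004
grip_force: 0.0
```

Request:
move_arm(
  motion=[
    [-0.24,-0.19,0.05,0,0,0],
    [-0.48,-0.38,0.1,0,0,0],
    [-0.72,-0.57,0.15,0,0,0],
    [-0.96,-0.755,0.19,0,0,0],
  ],
)

```text
time: 1.98
tool_pos: [0.4336, 0.2409, 0.1694]
tool_rot: [-3.142, -0.0, 3.035]
contact_force: [0.9, -0.9, 0.7]
opening: 0.0004
grip_force: 0.0
```

Request:
move_arm(
  motion=[
    [-0.24,-0.19,0.05,0,0,0],
    [-0.48,-0.38,0.1,0,0,0],
    [-0.72,-0.57,0.15,0,0,0],
    [-0.96,-0.755,0.19,0,0,0],
    [-0.96,-0.755,0.19,0,0,0],
  ],
)

```text
time: 2.6
tool_pos: [0.5216, 0.1553, 0.1501]
tool_rot: [-3.141, -0.001, 3.033]
contact_force: [0.0, -0.7, -0.3]
opening: 0.0006
grip_force: 0.0
```

```bash
python3 - <<'E'
from h import *
from cell import robot
s=robot.observe();print(s["time"],eb(s["tool_pos"]),s["tool_pos"],s["tool_rot"],s["opening"],s["qpos"].round(2))
c=robot.read_camera("scene");im=cv2.resize(c["image"][60:260,230:490],None,fx=3,fy=3)
cv2.imwrite("pics/pre1.png",im[:,:,::-1])
E
```

```text
2.6 [-0.1588  0.1618] [0.52163034 0.1552651  0.15006857] [-3.14133396e+00 -5.01104471e-04  3.03317985e+00] 0.0006120012831864052 [ 0.15  0.45  1.58 -0.    1.11 -1.31]
```

View pics/pre1.png

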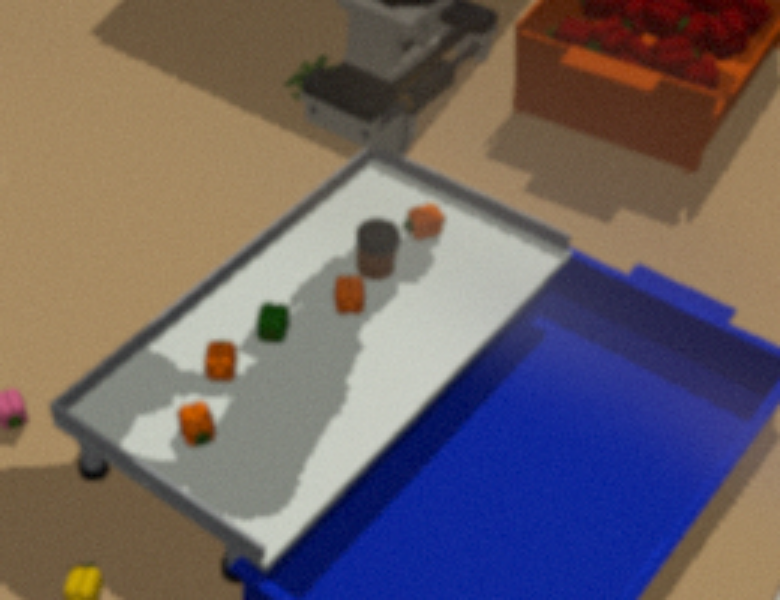

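The picture shows the closed fingertips behind the pepper beyond the pot (crop (425,220)), and nothing has moved. Next I lower and sweep the first one.

Request:
move_arm(
  motion=[
    [0,0,0.2,0,0,0],
    [0,0,0.4,0,0,0],
    [0,0,0.55,0,0,0],
    [0,0,0.65,0,0,0],
    [0,0,0.7,0,0,0],
    [0,0,0.7,0,0,0],
  ],
)

```text
time: 3.4
tool_pos: [0.5207, 0.1567, 0.0807]
tool_rot: [3.142, -0.0, 3.038]
contact_force: [-0.8, 0.0, -0.2]
opening: 0.0004
grip_force: 0.0
```

Request:
move_arm(
  motion=[
    [-0.06,0,0,0,0,0],
    [-0.14,0,0,0,0,0],
    [-0.22,0,0,0,0,0],
    [-0.3,0,0,0,0,0],
    [-0.38,0,0,0,0,0],
    [-0.46,0,0,0,0,0],
    [-0.54,0,0,0,0,0],
    [-0.62,0,0,0,0,0],
    [-0.7,0,0,0,0,0],
    [-0.78,0,0,0,0,0],
    [-0.86,0,0,0,0,0],
    [-0.94,0,0,0,0,0],
  ],
)

```text
time: 4.9
tool_pos: [0.6147, 0.1469, 0.0807]
tool_rot: [3.142, 0.0, 3.038]
contact_force: [-0.5, 0.2, 0.6]
opening: 0.0002
grip_force: 0.1
```

```bash
python3 - <<'E'
from h import *
from cell import robot
s=robot.observe();print(s["time"],eb(s["tool_pos"]),s["tool_pos"],s["contact_force"])
for n in("top","scene"):
    c=robot.read_camera(n)
    for nm,r in(("or",OR),("gr",GR)):
        for ce,a,b in blobs(c,*r,20):
            p=ray(c,ce,.085)[0]
            if -.23<p[1]<.3 and p[0]>.4: print(n,nm,a,eb(p))
c=c["image"][60:260,230:490];cv2.imwrite("pics/mid1.png",cv2.resize(c,None,fx=3,fy=3)[:,:,::-1])
E
```

```text
4.9 [-0.0654  0.163 ] [0.61474621 0.14687632 0.08072711] [-0.48403096  0.18637675  0.62490193]
top or 164 [-0.114   0.0404]
top or 124 [-0.1207 -0.16  ]
top or 130 [-0.1515 -0.0937]
top gr 192 [-0.146  -0.0307]
scene or 56 [-0.0408  0.1807]
scene or 88 [-0.1141  0.0452]
scene or 91 [-0.1512 -0.0899]
scene or 98 [-0.1231 -0.1537]
scene gr 103 [-0.144  -0.0276]
```

View pics/mid1.png

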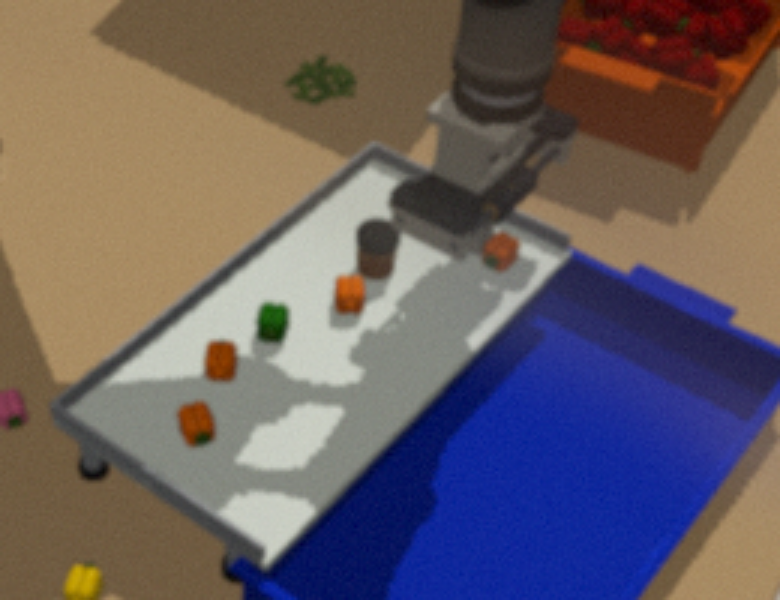

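The pepper (crop (500,250)) is ahead of the fingers but drifted about 9 mm left, so I follow it while finishing the sweep.

Request:
move_arm(
  motion=[
    [-0.04,0.03,0,0,0,0],
    [-0.12,0.06,0,0,0,0],
    [-0.2,0.08,0,0,0,0],
    [-0.28,0.08,0,0,0,0],
    [-0.36,0.08,0,0,0,0],
    [-0.44,0.08,0,0,0,0],
    [-0.52,0.08,0,0,0,0],
    [-0.6,0.08,0,0,0,0],
    [-0.68,0.08,0,0,0,0],
    [-0.76,0.08,0,0,0,0],
    [-0.85,0.08,0,0,0,0],
    [-0.95,0.08,0,0,0,0],
  ],
)

```text
time: 6.5
tool_pos: [0.7101, 0.145, 0.0807]
tool_rot: [3.142, 0.0, 3.038]
contact_force: [0.2, -0.3, 0.2]
opening: 0.0009
grip_force: 0.0
```

```bash
cat > look.py <<'E'
from h import *
from cell import robot
import sys
s=robot.observe();print(s["time"],eb(s["tool_pos"]),s["tool_pos"],s["contact_force"])
for n in("top","scene"):
    c=robot.read_camera(n)
    for nm,r in(("or",OR),("gr",GR)):
        for ce,a,b in blobs(c,*r,15):
            p=ray(c,ce,.085)[0]
            if -.25<p[1]<.3 and p[0]>.4: print(n,nm,a,ce.round(),eb(p),"| at z.02",eb(ray(c,ce,.02)[0]))
if len(sys.argv)>1: cv2.imwrite(sys.argv[1],cv2.resize(c["image"][60:320,200:520],None,fx=2.3,fy=2.3)[:,:,::-1])
E
python3 look.py
```

```text
6.5 [0.0297 0.171 ] [0.71011165 0.14503708 0.08074535] [ 0.20306009 -0.34235011  0.20933083]
top or 96 [189. 126.] [0.0086 0.1597] | at z.02 [0.0308 0.1818]
top or 165 [238. 189.] [-0.114   0.0405] | at z.02 [-0.1014  0.0532]
top or 135 [335. 202.] [-0.1216 -0.1596] | at z.02 [-0.1096 -0.1626]
top or 160 [301. 213.] [-0.1515 -0.0931] | at z.02 [-0.1419 -0.0908]
top gr 192 [271. 208.] [-0.146  -0.0307] | at z.02 [-0.1359 -0.0236]
scene or 86 [346. 157.] [-0.1135  0.0447] | at z.02 [-0.1519  0.1014]
scene or 27 [417. 168.] [0.0534 0.1281] | at z.02 [0.0297 0.1921]
scene or 96 [303. 179.] [-0.1511 -0.0895] | at z.02 [-0.1928 -0.0446]
scene or 95 [294. 200.] [-0.1229 -0.1542] | at z.02 [-0.1621 -0.115 ]
scene gr 104 [320. 167.] [-0.1441 -0.0277] | at z.02 [-0.1851  0.0226]
```

Both views put ripe1 in the tray at (0.03, 0.185). On to the one right of the pot.

Request:
move_arm(
  motion=[
    [0,0,-0.25,0,0,0],
    [0,0,-0.5,0,0,0],
    [0,0,-0.75,0,0,0],
    [0.3,-0.22,-0.75,0,0,0],
    [0.6,-0.44,-0.75,0,0,0],
    [0.93,-0.67,-0.75,0,0,0],
  ],
)

```text
time: 7.35
tool_pos: [0.6089, 0.0876, 0.1558]
tool_rot: [3.142, 0.0, 3.038]
contact_force: [-0.5, -0.2, -0.0]
opening: 0.0008
grip_force: 0.0
```

Request:
move_arm(
  motion=[
    [0.3,-0.22,0,0,0,0],
    [0.6,-0.44,0,0,0,0],
    [0.94,-0.68,0,0,0,0],
    [0.94,-0.68,0.2,0,0,0],
    [0.94,-0.68,0.4,0,0,0],
    [0.94,-0.68,0.6,0,0,0],
    [0.94,-0.68,0.75,0,0,0],
    [0.94,-0.68,0.75,0,0,0],
  ],
)

```text
time: 8.35
tool_pos: [0.5089, 0.0302, 0.0799]
tool_rot: [3.142, -0.002, 3.038]
contact_force: [0.3, -0.5, -0.6]
opening: 0.0005
grip_force: 0.0
```

Request:
move_arm(
  motion=[
    [-0.06,0,0,0,0,0],
    [-0.14,0,0,0,0,0],
    [-0.22,0,0,0,0,0],
    [-0.3,0,0,0,0,0],
    [-0.38,0,0,0,0,0],
    [-0.46,0,0,0,0,0],
    [-0.54,0,0,0,0,0],
    [-0.6,0,0,0,0,0],
    [-0.6,0,0,0,0,0],
  ],
)

```text
time: 9.48
tool_pos: [0.5696, 0.0238, 0.0806]
tool_rot: [3.142, 0.0, 3.038]
contact_force: [0.0, -0.6, -0.3]
opening: 0.0005
grip_force: 0.0
```

```bash
python3 look.py
```

```text
9.475 [-0.0976  0.036 ] [0.56959641 0.02384735 0.08062788] [ 0.03709195 -0.64724083 -0.26665068]
top or 168 [335. 202.] [-0.1216 -0.1589] | at z.02 [-0.1096 -0.1618]
top or 181 [302. 213.] [-0.1508 -0.0943] | at z.02 [-0.1411 -0.0921]
top gr 191 [271. 208.] [-0.146  -0.0306] | at z.02 [-0.1359 -0.0235]
scene or 95 [358. 166.] [-0.0699  0.0383] | at z.02 [-0.1045  0.0944]
scene or 36 [416. 168.] [0.0526 0.1254] | at z.02 [0.0288 0.1891]
scene or 101 [303. 179.] [-0.1506 -0.0902] | at z.02 [-0.1922 -0.0454]
scene or 88 [295. 200.] [-0.1224 -0.1543] | at z.02 [-0.1615 -0.1151]
scene gr 101 [320. 167.] [-0.1442 -0.0273] | at z.02 [-0.1853  0.023 ]
```

Request:
move_arm(
  motion=[
    [-0.06,-0.01,0,0,0,0],
    [-0.14,-0.03,0,0,0,0],
    [-0.22,-0.03,0,0,0,0],
    [-0.3,-0.03,0,0,0,0],
    [-0.38,-0.03,0,0,0,0],
    [-0.46,-0.03,0,0,0,0],
    [-0.54,-0.03,0,0,0,0],
    [-0.6,-0.03,0,0,0,0],
  ],
)

```text
time: 10.58
tool_pos: [0.6291, 0.0147, 0.0806]
tool_rot: [3.142, 0.0, 3.038]
contact_force: [-0.1, -0.6, -0.2]
opening: 0.0004
grip_force: 0.0
```

```bash
python3 look.py | grep -v gr
```

```text
10.575 [-0.0375  0.033 ] [0.62913102 0.01469801 0.080645  ] [-0.09247318 -0.62381271 -0.20754602]
top or 42 [185. 126.] [0.0085 0.1671] | at z.02 [0.0308 0.1898]
top or 167 [335. 202.] [-0.1219 -0.1588] | at z.02 [-0.1099 -0.1617]
top or 178 [302. 213.] [-0.1509 -0.0942] | at z.02 [-0.1412 -0.092 ]
scene or 46 [416. 169.] [0.0532 0.1238] | at z.02 [0.0294 0.1873]
scene or 111 [375. 178.] [-0.0115  0.0297] | at z.02 [-0.0409  0.0851]
scene or 102 [303. 180.] [-0.1503 -0.0902] | at z.02 [-0.1919 -0.0454]
scene or 92 [295. 200.] [-0.1225 -0.1544] | at z.02 [-0.1616 -0.1152]
```

Request:
move_arm(
  motion=[
    [-0.04,-0.03,0,0,0,0],
    [-0.12,-0.07,0,0,0,0],
    [-0.2,-0.09,0,0,0,0],
    [-0.28,-0.1,0,0,0,0],
    [-0.36,-0.1,0,0,0,0],
    [-0.44,-0.1,0,0,0,0],
    [-0.52,-0.1,0,0,0,0],
    [-0.6,-0.1,0,0,0,0],
    [-0.68,-0.1,0,0,0,0],
    [-0.7,-0.1,0,0,0,0],
  ],
)

```text
time: 11.92
tool_pos: [0.6977, -0.0025, 0.0806]
tool_rot: [3.141, 0.0, 3.038]
contact_force: [-0.2, 0.1, 0.1]
opening: 0.0004
grip_force: 0.0
```

```bash
python3 look.py
```

```text
11.925 [0.0325 0.0229] [ 0.69771948 -0.00251868  0.0805954 ] [-0.20694473  0.09683689  0.12733168]
top or 174 [335. 202.] [-0.1213 -0.1589] | at z.02 [-0.1093 -0.1619]
top or 179 [302. 213.] [-0.151  -0.0942] | at z.02 [-0.1413 -0.0921]
top gr 192 [271. 208.] [-0.1459 -0.0309] | at z.02 [-0.1358 -0.0237]
scene or 44 [417. 169.] [0.0541 0.1247] | at z.02 [0.0304 0.1883]
scene or 102 [303. 180.] [-0.1499 -0.0904] | at z.02 [-0.1915 -0.0456]
scene or 96 [295. 200.] [-0.1219 -0.1541] | at z.02 [-0.161  -0.1149]
scene or 103 [407. 218.] [ 0.1192 -0.0306] | at z.02 [0.1013 0.0194]
scene gr 102 [320. 167.] [-0.1441 -0.0274] | at z.02 [-0.1852  0.0229]
```

ripe2 is in the tray at about (0.10, 0.02). I take the rightmost next, to clear room for its neighbour.

Request:
move_arm(
  motion=[
    [0,0,-0.25,0,0,0],
    [0,0,-0.5,0,0,0],
    [0,0,-0.75,0,0,0],
    [0.3,-0.3,-0.75,0,0,0],
    [0.6,-0.6,-0.75,0,0,0],
    [0.95,-0.92,-0.75,0,0,0],
  ],
)

```text
time: 12.78
tool_pos: [0.592, -0.0847, 0.1558]
tool_rot: [-3.141, 0.0, 3.039]
contact_force: [1.0, -0.1, -0.1]
opening: 0.0007
grip_force: 0.0
```

Request:
move_arm(
  motion=[
    [0.3,-0.3,0,0,0,0],
    [0.6,-0.6,0,0,0,0],
    [0.98,-0.9,0,0,0,0],
    [0.98,-0.9,0.2,0,0,0],
    [0.98,-0.9,0.4,0,0,0],
    [0.98,-0.9,0.6,0,0,0],
    [0.98,-0.9,0.75,0,0,0],
    [0.98,-0.9,0.75,0,0,0],
  ],
)

```text
time: 13.78
tool_pos: [0.4858, -0.1631, 0.0799]
tool_rot: [3.141, -0.002, 3.038]
contact_force: [0.5, 0.3, -0.0]
opening: 0.0006
grip_force: 0.0
```

Request:
move_arm(
  motion=[
    [-0.06,0,0,0,0,0],
    [-0.14,0,0,0,0,0],
    [-0.22,0,0,0,0,0],
    [-0.3,0,0,0,0,0],
    [-0.38,0,0,0,0,0],
    [-0.46,0,0,0,0,0],
    [-0.54,0,0,0,0,0],
    [-0.6,0,0,0,0,0],
    [-0.6,0,0,0,0,0],
  ],
)

```text
time: 14.9
tool_pos: [0.5465, -0.1697, 0.0806]
tool_rot: [3.142, 0.0, 3.038]
contact_force: [0.1, 0.3, 0.5]
opening: 0.0005
grip_force: 0.0
```

```bash
python3 look.py
```

```text
14.9 [-0.1007 -0.1589] [ 0.54646934 -0.16972646  0.08058883] [0.05940823 0.30187235 0.48125583]
top or 153 [265. 106.] [0.0698 0.0074] | at z.02 [0.0969 0.0175]
top or 109 [189. 126.] [0.0089 0.1591] | at z.02 [0.0311 0.1811]
scene or 35 [416. 168.] [0.0526 0.1253] | at z.02 [0.0288 0.189 ]
scene or 107 [310. 210.] [-0.073 -0.156] | at z.02 [-0.1078 -0.1169]
scene or 105 [407. 218.] [ 0.1189 -0.0309] | at z.02 [0.1009 0.0192]
```

Request:
move_arm(
  motion=[
    [-0.06,0,0,0,0,0],
    [-0.14,-0.01,0,0,0,0],
    [-0.22,-0.02,0,0,0,0],
    [-0.3,-0.02,0,0,0,0],
    [-0.38,-0.02,0,0,0,0],
    [-0.46,-0.02,0,0,0,0],
    [-0.54,-0.02,0,0,0,0],
    [-0.6,-0.02,0,0,0,0],
  ],
)

```text
time: 16.0
tool_pos: [0.6061, -0.1779, 0.0807]
tool_rot: [3.142, 0.0, 3.038]
contact_force: [-0.4, -0.6, 0.3]
opening: 0.0009
grip_force: 0.0
```

```bash
python3 look.py | grep -v gr
```

```text
16.0 [-0.0405 -0.161 ] [ 0.60611576 -0.1779433   0.08066753] [-0.44946408 -0.5560645   0.30151257]
top or 155 [265. 106.] [0.0699 0.0071] | at z.02 [0.097  0.0172]
top or 109 [189. 126.] [0.0088 0.1588] | at z.02 [0.0311 0.1809]
scene or 36 [416. 168.] [0.0526 0.1247] | at z.02 [0.0287 0.1883]
scene or 106 [407. 218.] [ 0.1189 -0.0307] | at z.02 [0.1009 0.0194]
scene or 116 [329. 223.] [-0.0128 -0.1584] | at z.02 [-0.0423 -0.1196]
```

Well centred, so I finish over the edge and then move behind the last one.

Request:
move_arm(
  motion=[
    [-0.04,0,0,0,0,0],
    [-0.12,0,0,0,0,0],
    [-0.2,0,0,0,0,0],
    [-0.28,0,0,0,0,0],
    [-0.36,0,0,0,0,0],
    [-0.44,0,0,0,0,0],
    [-0.52,0,0,0,0,0],
    [-0.6,0,0,0,0,0],
    [-0.68,0,0,0,0,0],
    [-0.7,0,0,0,0,0],
  ],
)

```text
time: 17.35
tool_pos: [0.6757, -0.1852, 0.0806]
tool_rot: [3.142, 0.0, 3.038]
contact_force: [-0.5, -0.9, 0.2]
opening: 0.0001
grip_force: 0.0
```

Request:
move_arm(
  motion=[
    [0,0,-0.25,0,0,0],
    [0,0,-0.5,0,0,0],
    [0,0,-0.75,0,0,0],
    [0.3,0,-0.75,0,0,0],
    [0.6,0,-0.75,0,0,0],
  ],
)

```text
time: 17.98
tool_pos: [0.6148, -0.1788, 0.1559]
tool_rot: [-3.142, 0.0, 3.038]
contact_force: [0.9, -0.5, 0.4]
opening: 0.0006
grip_force: 0.0
```

```bash
python3 look.py
```

```text
17.975 [-0.0319 -0.161 ] [ 0.61476077 -0.17884293  0.15590279] [ 0.89578108 -0.473622    0.42506749]
top or 140 [264. 105.] [0.0704 0.0083] | at z.02 [0.0976 0.0185]
top or 109 [189. 126.] [0.0089 0.1591] | at z.02 [0.0311 0.1811]
scene or 36 [416. 168.] [0.0526 0.1248] | at z.02 [0.0287 0.1885]
scene or 106 [407. 218.] [ 0.119  -0.0307] | at z.02 [0.101  0.0193]
scene or 136 [346. 249.] [ 0.0596 -0.1902] | at z.02 [ 0.0364 -0.1542]
```

Request:
move_arm(
  motion=[
    [0.3,0.2,0,0,0,0],
    [0.6,0.4,0,0,0,0],
    [0.9,0.66,0,0,0,0],
  ],
)

```text
time: 18.45
tool_pos: [0.5327, -0.1038, 0.1559]
tool_rot: [-3.142, 0.001, 3.037]
contact_force: [-0.2, -0.3, 1.2]
opening: 0.0006
grip_force: 0.0
```

Request:
move_arm(
  motion=[
    [0.35,0,0,0,0,0],
    [0.7,0,0,0,0,0],
    [0.7,0,0.2,0,0,0],
    [0.7,0,0.4,0,0,0],
    [0.7,0,0.6,0,0,0],
    [0.7,0,0.75,0,0,0],
    [0.7,0,0.75,0,0,0],
  ],
)

```text
time: 19.32
tool_pos: [0.4633, -0.0967, 0.08]
tool_rot: [3.141, -0.002, 3.038]
contact_force: [0.1, 0.1, 0.3]
opening: 0.0007
grip_force: 0.0
```

Request:
move_arm(
  motion=[
    [-0.06,0,0,0,0,0],
    [-0.14,0,0,0,0,0],
    [-0.22,0,0,0,0,0],
    [-0.3,0,0,0,0,0],
    [-0.38,0,0,0,0,0],
    [-0.46,0,0,0,0,0],
    [-0.54,0,0,0,0,0],
    [-0.6,0,0,0,0,0],
    [-0.6,0,0,0,0,0],
  ],
)

```text
time: 20.45
tool_pos: [0.5232, -0.103, 0.0806]
tool_rot: [3.142, 0.0, 3.038]
contact_force: [-0.4, 0.9, -0.6]
opening: 0.0007
grip_force: 0.0
```

```bash
python3 look.py
```

```text
20.45 [-0.1307 -0.095 ] [ 0.52321581 -0.10301341  0.08059761] [-0.41742968  0.9017193  -0.55539184]
top or 151 [265. 106.] [0.07   0.0072] | at z.02 [0.0971 0.0173]
top or 107 [189. 126.] [0.0087 0.1592] | at z.02 [0.031  0.1813]
top or 64 [338. 136.] [ 0.0182 -0.1536] | at z.02 [ 0.0412 -0.1561]
scene or 33 [416. 168.] [0.0523 0.125 ] | at z.02 [0.0284 0.1887]
scene or 111 [315. 190.] [-0.1042 -0.0984] | at z.02 [-0.1418 -0.0543]
scene or 108 [407. 218.] [ 0.119  -0.0309] | at z.02 [0.101  0.0191]
scene or 135 [346. 249.] [ 0.0595 -0.1901] | at z.02 [ 0.0362 -0.154 ]
scene gr 18 [322. 171.] [-0.1322 -0.036 ] | at z.02 [-0.1723  0.0136]
```

Request:
move_arm(
  motion=[
    [-0.06,-0.03,0,0,0,0],
    [-0.14,-0.06,0,0,0,0],
    [-0.22,-0.09,0,0,0,0],
    [-0.3,-0.1,0,0,0,0],
    [-0.38,-0.1,0,0,0,0],
    [-0.46,-0.1,0,0,0,0],
    [-0.54,-0.1,0,0,0,0],
    [-0.62,-0.1,0,0,0,0],
    [-0.7,-0.1,0,0,0,0],
    [-0.76,-0.1,0,0,0,0],
  ],
)

```text
time: 21.8
tool_pos: [0.598, -0.1208, 0.0807]
tool_rot: [3.142, 0.0, 3.038]
contact_force: [0.4, 0.8, -0.3]
opening: 0.0005
grip_force: 0.0
```

```bash
python3 look.py
```

```text
21.8 [-0.0545 -0.105 ] [ 0.59798646 -0.12080407  0.08068138] [ 0.3889326   0.79097374 -0.27925401]
top or 109 [189. 126.] [0.0088 0.1586] | at z.02 [0.0311 0.1806]
scene or 37 [416. 168.] [0.053  0.1251] | at z.02 [0.0292 0.1888]
scene or 135 [337. 207.] [-0.0281 -0.1091] | at z.02 [-0.059  -0.0659]
scene or 108 [407. 218.] [ 0.1191 -0.031 ] | at z.02 [0.1011 0.019 ]
scene or 137 [346. 249.] [ 0.0595 -0.1902] | at z.02 [ 0.0363 -0.1542]
```

Request:
move_arm(
  motion=[
    [-0.04,-0.03,0,0,0,0],
    [-0.12,-0.06,0,0,0,0],
    [-0.2,-0.08,0,0,0,0],
    [-0.28,-0.08,0,0,0,0],
    [-0.36,-0.08,0,0,0,0],
    [-0.44,-0.08,0,0,0,0],
    [-0.52,-0.08,0,0,0,0],
    [-0.6,-0.08,0,0,0,0],
    [-0.68,-0.08,0,0,0,0],
    [-0.76,-0.08,0,0,0,0],
    [-0.85,-0.08,0,0,0,0],
    [-0.85,-0.08,0,0,0,0],
  ],
)

```text
time: 23.4
tool_pos: [0.6817, -0.1376, 0.0805]
tool_rot: [3.142, 0.0, 3.038]
contact_force: [0.3, -0.2, -0.7]
opening: 0.0002
grip_force: 0.0
```

Request:
move_arm(
  motion=[
    [0,0,-0.25,0,0,0],
    [0,0,-0.5,0,0,0],
    [0,0,-0.75,0,0,0],
    [0.3,0,-0.95,0,0,0],
    [0.6,0,-0.95,0,0,0],
    [0.95,0,-0.95,0,0,0],
    [0.95,0,-0.95,0,0,0],
  ],
)

```text
time: 24.28
tool_pos: [0.5846, -0.1273, 0.1762]
tool_rot: [3.141, -0.001, 3.038]
contact_force: [0.8, 0.1, 0.6]
opening: 0.0005
grip_force: 0.0
```

```bash
python3 look.py pics/end.png
```

```text
24.275 [-0.0671 -0.1128] [ 0.58462335 -0.12733192  0.17616978] [0.77829647 0.05140333 0.61349003]
top or 107 [189. 126.] [0.0087 0.1589] | at z.02 [0.031 0.181]
scene or 34 [416. 168.] [0.0529 0.1257] | at z.02 [0.0291 0.1894]
scene or 105 [407. 218.] [ 0.1189 -0.0306] | at z.02 [0.1009 0.0195]
scene or 135 [346. 249.] [ 0.0597 -0.1901] | at z.02 [ 0.0365 -0.1541]
scene or 125 [369. 248.] [ 0.0989 -0.1553] | at z.02 [ 0.0792 -0.1162]
```

View pics/end.png

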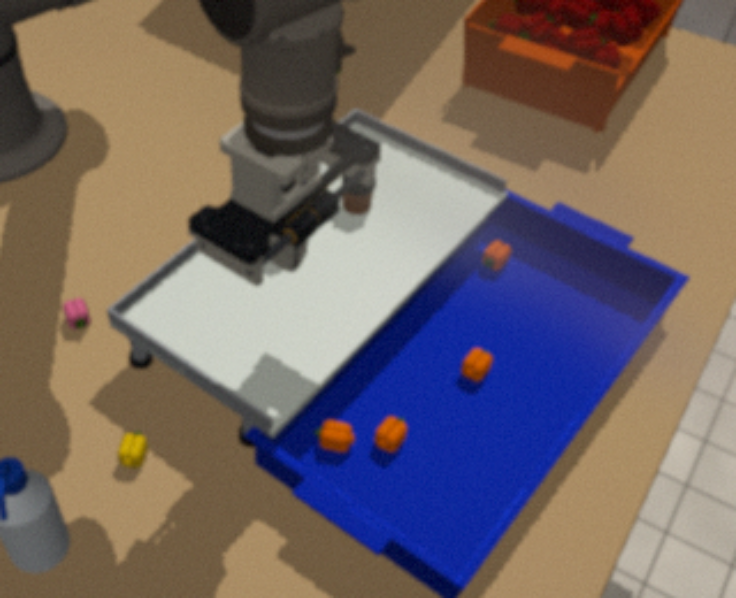

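All four oranges lie in the tray (crop (497,255), (477,365), (336,437), (391,435)). The pot at (357,190) and the bottle at (35,515) are upright. The gripper is clear of everything, so I hand in.

```bash
python3 -c "
from cell import robot
print(robot.hand_in())"
```

```text
the job is handed in; nothing more can be done
None
```

I swept all four orange peppers into the blue tray and handed the job in at about 24 s. In the last pictures the pot and bottle stood upright; I never touched the green pepper, but the gripper hid it in that final view. The hand-in returned no verdict.

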